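# Catch the dry-box lid and ease it shut

### The job

The clear lid of the dry box stands open, leaning back past upright. Close it without gripping it: tip it forward with a fingertip, catch it on a finger at once as it comes over, and let it down on that finger until it lies fully shut, without ever letting it drop or bang. Do not jar or touch the opened phone and the small board lying loose in the box, and leave the pot, the spool and the tweezers beside it where they are.

Things in the scene. Friction and masses are not known exactly. Their poses are not given: they have to be found in the camera images.
- case: the dry box, fixed to the bench: grey plastic, 136 mm deep (its x), 216 mm wide (its y), rim 88 mm high, walls 5 mm, open at the top, black foam inside up to 41 mm; a humidity dial (34 mm across, 4 mm proud) low at the right of the front face. Origin: centre of the underside. Its +x points to the hinged back, away from the robot (turned up to 0.35 rad), z up
- lid_panel: the lid: clear panel in an aluminium frame, 6 mm thick, 220 mm wide, about 0.3 kg; a lift tab 110 mm wide in the middle of its free edge. Shut, the tab reaches 28 mm in front of the box, so a finger fits under it there. Origin: on the hinge line, mid width. Its -x runs along the lid to the tab's edge, 168 mm away; its z is the outer face's normal (up when shut); mid-plane at z = 0
- lid (a joint): lid angle, rad: 0 fully shut (level), 1.57 upright, stop at 1.85 (leaning back). No damper, only slight hinge friction (0.03 N m): near upright it stays where it is left; more than about 0.2 rad from upright it falls by its own weight, forward and shut or back to the stop. When level, some 1.3 N upward at the tab carries it
- tab_edge (a point): middle of the free edge of the lid's tab, mid-thickness, 168 mm from the hinge line
- hinge_mid (a point): middle of the hinge line, on the box: 72 mm behind the box's centre and 91 mm above the bench; the hinge line runs along the box's y
- phone: opened phone frame, 156 x 76 x 9 mm, lying loose on the foam in the box, near the back, long side along the box's width; origin at the centre of its underside
- board: small green circuit board, 24 x 36 x 10 mm, lying loose on the foam near the front wall; origin at the centre of its underside
- pot: white plastic pot with a lid, 48 mm across, 74 mm tall, standing to the left of the box; origin at the centre of its underside
- spool: wire spool with green flanges, 58 mm across, 30 mm tall, standing to the right of the box; origin at the centre of its underside
- tweezers: steel tweezers, 122 mm long, 10 mm wide, 11 mm high, lying to the right of the box; origin at the centre of the underside

How it is judged (in metres and radians):
On the way, in this order (a step that is already met when the one before it is completed fails the run):
1. the lid has been tipped over past upright and is caught, carried by the fingers between 0.35 and 1.25 rad (value of joint lid between 0.35 and 1.25 rad and velocity of joint lid above -1 rad/s and contact force between the fingers and lid_panel above 0.1 N), for 0.2 s.
2. the lid still rides on the fingers when it is nearly shut, between 0.03 and 0.3 rad (value of joint lid between 0.03 and 0.3 rad and contact force between the fingers and lid_panel above 0.1 N), for 0.1 s.
At the end, for the whole second after the job is handed in: The lid lies fully shut (within 0.02 rad) and still; phone and board are within 6 mm, and pot, spool and tweezers within 12 mm, of where they were, the pot upright (value of joint lid below 0.02 rad and velocity of joint lid between -0.05 and 0.05 rad/s and distance of each of phone, board from where it was at the start of the episode below 0.006 m and distance of each of pot, spool, tweezers from where it was at the start of the episode below 0.012 m and angle between pot's own z axis and vertical below 0.1 rad); the robot touches nothing.
It fails at once if the lid falls freely: it turns shut faster than 3 rad/s (velocity of joint lid below -3 rad/s).
It fails at once if the lid bangs shut: faster than 1 rad/s within 0.25 rad of shut (value of joint lid below 0.25 rad and velocity of joint lid below -1 rad/s).
It fails at once if the lid is gripped or forced: more than 15 N between fingers and lid (contact force between the fingers and lid_panel above 15 N).
It fails at once if the phone or the board in the box is touched (contact force between any of the arm, the fingers and phone above 0.3 N or contact force between any of the arm, the fingers and board above 0.3 N).
It fails at once if the phone, the board or a bystander is shifted or lifted (distance of any of phone, board from where it was at the start of the episode above 0.006 m or distance of any of pot, spool, tweezers from where it was at the start of the episode above 0.012 m).
It also fails if it takes over 46 s, if anything falls off the work surface, if the arm or the gripper's body presses on something with over 40 N, if the wrist force passes 120 N, or if a joint passes its speed limit or range.

### The arm

A 7-joint arm with a two-finger parallel gripper is mounted at the origin on a cart in front of the work surface, level with it; the furniture and walls round the work are solid. World frame = base frame: x ahead of the robot, y to its left, z up, the work surface at z = 0. Lengths are in mm, angles in rad, forces in N, time in s.
With the tool pointing down it reaches from about 400 to 875 mm from the base axis. Payload 6.5 kg.
Tool frame: the origin (TCP) lies at the very end of the fingers, on their centre line; the grasp point (between the pads) lies 19 mm behind it; z points along the fingers, y is the line along which they close (so a half turn about z gives the same grasp; the last joint's range is limited). The gripper opens to 85 mm and grips with 20 to 120 N. Pads are 22 mm wide; open, the fingers measure 114 mm over their backs; the gripper's body (76 mm by 85 mm) begins 54 mm behind the grasp point. The pads swing forward as they close: fully open they stand 13 mm farther back than shut.
Start: joints at [-1.329, 0.536, -0.004, 1.538, 0.003, 1.067, -0.071], TCP at [196.921, 619.445, 231.29] pointing down, gripper open.
Joint ranges: [-2.7, 2.7], [-0.37, 2.16], [-1.27, 1.26], [0.24, 2.4], [-1.31, 4.45], [0.19, 1.91], [-2.76, 2.76]. Speed limits (rad/s): [2.39, 2.39, 3.14, 3.14, 3.14, 3.14, 3.14].

### API

Orientations are given as a 3x3 rotation matrix whose columns are the frame's x, y, z axes.
In Python, from workcell import readout, get_image, camera_model, ctrl gives the robot as it stands. The module is installed in compiled form; this text tells all that it offers.
- The arm moves only by the tool drive_tool, never from a script. Its argument "moves" is a list of rows, each a list of 5 numbers: the opening, from 0 (shut) to 1 (fully open), then the shift along the world's x, y, z in shares of 400 mm (1.0 is 400 mm), then the turn about the world's z in normalised numbers (1 is 60 degrees). A call has 1 to 10 rows; each row is the pose to reach, as a shift and turn from the pose commanded when the call began; what a row does not reach only later rows make up. A row lasts 1/12 s, in which the tool goes at most 41.7 mm and 7.16 degrees, less where a joint would pass 70% of its speed; a pose out of reach is approached as far as the arm can. Shift and turn numbers lie between -1 and 1, and a call with a number outside is refused. A call with a gripper value outside its range is refused whole. The fingers move at their own pace and stop on an object; "newtons" is the grip in N (left out, the last holds). Time passes only in rows, so rows that repeat a pose let the fingers close. It gives the time, the measured TCP pose, the force, the opening and the grip force at its end, in the units of the state.
- readout.read_state(): the state, without advancing time (a new reading comes with each control period).
- get_image(name): name is "scene" or "top" or "wrist"; returns the picture (420x560x3 uint8, blue, green, red); there is no depth.
- camera_model(name): a dict with "mtx" (3x3 intrinsics, pixels), "D" ([k1, k2, p1, p2, k3] as OpenCV has them; the pictures are not rectified), "rvec" (rotation vector, rad) and "tvec" (3), from world to camera coordinates, as OpenCV has them. Camera axes: x right, y down, z forward; pixel columns grow to the right and rows downward; lengths in mm; the calibration is good to about 2 mm. A picture is of the moment at which its call begins: read the wrist's pose just before it. camera_model takes no time and is no camera call; for the wrist camera it gives the pose at the moment of the call.
- ctrl.finish_job(): hands the job in; it is judged then, once.
The state is a dict: "t": time; "joints": joint angles; "joint_vel": joint speeds; "joint_efforts": joint torques, N m; "eef_pos": TCP position; "ee_rot": TCP orientation; "contact_force": force on the tool from outside, world axes, zero at the start; "ft_torque": the same for the moment, N m; "gripper_width": opening from 0.0 (shut) to 1.0 (fully open); "finger_force": force on a finger pad.
Only numpy, scipy, OpenCV 4.12 (cv2) and the standard library are available. Lean on these libraries where they do the work, as an engineer would, in place of code of your own. Each camera call takes 0.05 s, during which the arm holds its last target. There are 200 camera calls.

## Working session

There is one attempt and no reset: what is moved stays moved. The work goes in short steps, Python scripts to look and compute and a tool call to move; the robot and the scene stay as the last step left them, time stands still between calls to the robot, and variables do not carry over. Pictures are saved under pics/ and viewed, at most 10 in all, crops included, and the job is handed in when it is done.

Besides the shell and the picture viewer there is one more tool, called after "Call:" by a JSON object that holds its "method" and its "body". drive_tool: Moves the arm, as the interface text tells. Its arguments: {"type":"object","properties":{"moves":{"type":"array","items":{"type":"array","items":{"type":"number"}}},"newtons":{"type":"number"}},"required":["moves"]}

```bash
mkdir -p pics
python3 - <<'E'
from workcell import readout,get_image,camera_model
import cv2,numpy as np
s=readout.read_state();print(s)
a=get_image("scene");b=get_image("top")
cv2.imwrite("pics/s1.png",a);cv2.imwrite("pics/t1.png",b)
for n in("scene","top"):
  m=camera_model(n);print(n,m);R=cv2.Rodrigues(np.array(m["rvec"],float))[0];print(-R.T@np.ravel(m["tvec"]))
E
```

```text
{'t': 0.0, 'joints': array([-1.32919276,  0.53719331, -0.00444342,  1.53891623,  0.00261748,
        1.06730762, -0.07121708]), 'joint_vel': array([ 0.0009887 ,  0.00083369,  0.00122941,  0.00035434, -0.00036464,
       -0.00202616, -0.00114862]), 'joint_efforts': array([-9.09060727e-04, -5.83426023e+01,  1.04827881e+00, -2.59110063e+01,
        1.23585854e-02,  9.50387155e-03,  2.89828449e-06]), 'eef_pos': array([196.74889708, 618.81242696, 230.37867113]), 'ee_rot': array([[-9.53021803e-01,  3.02901429e-01, -4.10073849e-04],
       [ 3.02901671e-01,  9.53020166e-01, -1.77197184e-03],
       [-1.45924153e-04, -1.81293985e-03, -9.99998346e-01]]), 'contact_force': array([ 0.16841813, -0.10916234, -0.75183495]), 'ft_torque': array([-0.00966188, -0.05747219,  0.03014478]), 'finger_force': 0.0, 'gripper_width': 1.0026128482988652}
scene {'mtx': array([[455.23202078,   0.        , 280.04227564],
       [  0.        , 455.23202078, 209.31320293],
       [  0.        ,   0.        ,   1.        ]]), 'D': array([-0.14431585,  0.        ,  0.        ,  0.        ,  0.        ]), 'rvec': array([ 2.57219266, -0.63211193,  0.17119994]), 'tvec': array([-480.84819846,  252.39477146,  826.28613943])}
[ 338.37510807 -378.56640061  848.44367014]
top {'mtx': array([[486.1197201 ,   0.        , 271.92851867],
       [  0.        , 486.1197201 , 211.74003006],
       [  0.        ,   0.        ,   1.        ]]), 'D': array([0.01242429, 0.        , 0.        , 0.        , 0.        ]), 'rvec': array([ 2.14759452, -2.14970351,  0.15741626]), 'tvec': array([  -5.61159633,  571.01275459, 1105.74072603])}
[ 407.50279386   -2.43994924 1175.87632375]
```

View pics/s1.png

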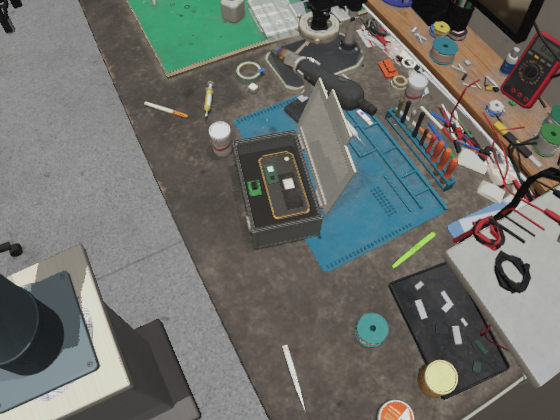

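View pics/t1.png

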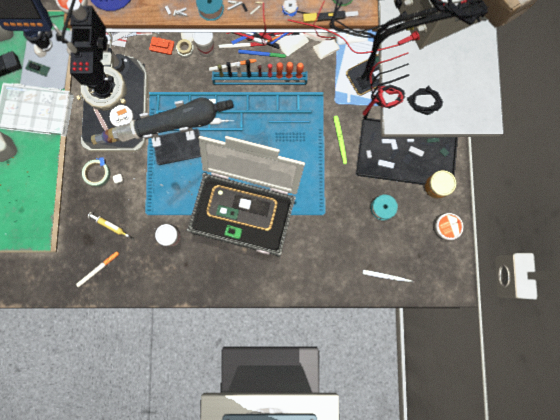

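The box is near (242,212) in the top view and (285,190) in the scene view. The lid leans back behind it, with the pot to its left and the spool and tweezers well to its right. I'll enlarge the box to pick its corners.

Run:
```python
import cv2,numpy as np
a=cv2.imread("pics/s1.png")[70:255,200:385];b=cv2.imread("pics/t1.png")[130:260,140:315]
A=cv2.resize(a,None,fx=3.2,fy=3.2,interpolation=cv2.INTER_CUBIC)
B=cv2.resize(b,None,fx=4,fy=4,interpolation=cv2.INTER_CUBIC)
cv2.imwrite("pics/s1c.png",A);cv2.imwrite("pics/t1c.png",B)
```

```text
(no output)
```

View pics/t1c.png

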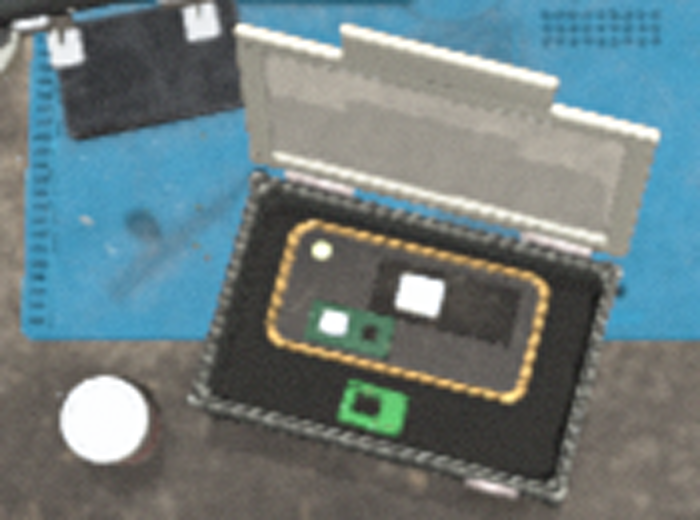

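View pics/s1c.png

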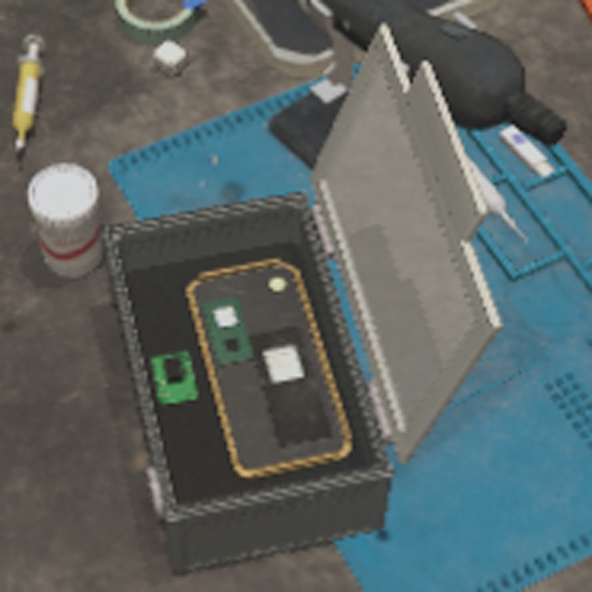

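The crops show the rim corners clearly. In the top crop they are (192,398), (258,175), (620,268) and (560,495), and the tab edge runs from (342,28) to (557,80). In the scene crop the tab edge runs from (428,65) to (487,212).

```bash
cat > h.py <<'E'
import cv2,numpy as np
from workcell import camera_model
def ray(n,p,m=None):
    m=m or camera_model(n);R=cv2.Rodrigues(np.array(m["rvec"],float))[0]
    u=cv2.undistortPoints(np.array([[p]],float),m["mtx"],m["D"])[0,0]
    return -R.T@np.ravel(m["tvec"]),R.T@np.array([u[0],u[1],1.])
def onz(n,p,z):
    c,d=ray(n,p);return c+d*(z-c[2])/d[2]
def tri(ps):
    A=0;b=0
    for n,p in ps:
        c,d=ray(n,p);d=d/np.linalg.norm(d);P=np.eye(3)-np.outer(d,d);A=A+P;b=b+P@c
    return np.linalg.solve(A,b)
T=lambda x,y:("top",(x/4+140,y/4+130))
S=lambda x,y:("scene",(x/3.2+200,y/3.2+70))
E
python3 - <<'E'
from h import *
np.set_printoptions(precision=1,suppress=True)
t=[T(192,398),T(258,175),T(620,268),T(560,495)]
s=[S(105,232),S(305,197),S(388,475),S(170,520)]
for L in(t,s):
  P=np.array([onz(*q,88) for q in L]);print(P[:,:2].tolist(),P.mean(0))
  print(cv2.minAreaRect(P[:,:2].astype(np.float32)))
  w=(P[0]+P[1]-P[2]-P[3])/2;print("wide",np.linalg.norm(w),"yaw",np.arctan2(-w[0],w[1]), "depth",np.linalg.norm(P[1]+P[2]-P[0]-P[3])/2)
for a,b in((T(342,28),S(428,65)),(T(557,80),S(487,212)),(T(237,28),S(384,27)),(T(658,133),S(498,325))):print(tri([a,b]))
print("pot",onz("top",T(105,420)[1],74))
E
```

```text
[[524.0484042545562, 182.62593596402462], [652.0457714464069, 147.95210838583756], [598.0088255274372, -58.45738474276256], [469.4315675887452, -23.927540828856813]] [560.9  62.   88. ]
((561.0286254882812, 62.08423614501953), (214.1661376953125, 133.13209533691406), 75.1888427734375)
wide 213.50881656055287 yaw -0.25727687339106714 depth 132.87182395909227
[[524.0627005516099, 176.62283457260213], [653.47816276686, 141.80150535115075], [597.3760580194397, -63.048568630941645], [470.28260674809303, -30.069450468831803]] [561.3  56.3  88. ]
((561.025390625, 56.09608459472656), (213.56700134277344, 134.0182342529297), 74.94029998779297)
wide 212.97958284131167 yaw -0.26091445085800113 depth 132.6590774914079
[692.6  85.3 246. ]
[664.4 -20.5 250. ]
[699.1 140.7 223.4]
[643.3 -71.3 226.7]
pot [513. 234.  74.]
```

Both views agree. The box centre is about (561,59) with yaw about -0.26 rad, the hinge middle is about (631,40,91), and the lid is at about 1.86 rad.

The tool can only point down, so this is the plan:
1. Straddle the tab edge, with one finger behind it and one in front.
2. Tip the lid over and catch it on the front finger.
3. Yaw both fingers to the front of the tab edge.
4. Lower the lid along its arc.

First I move above the lid.

The rows are not in the units I measure in: shifts go in shares of 400 mm and turns go in shares of 60 degrees. I convert before sending: -0.264 m / 0.4 = -0.66, 0.125 m / 0.4 = 0.3125, -0.8 rad / 1.0472 = -0.7639.

Call:
{"method": "drive_tool", "body": {"moves": [[0.5, 0, 0, 0.0875, 0], [0.5, 0, 0, 0.175, 0], [0.5, 0.0625, -0.0825, 0.2, -0.0955], [0.5, 0.125, -0.165, 0.2, -0.191], [0.5, 0.1875, -0.2475, 0.2, -0.2865], [0.5, 0.25, -0.33, 0.2, -0.382], [0.5, 0.3125, -0.4125, 0.2, -0.4775], [0.5, 0.375, -0.495, 0.2, -0.573], [0.5, 0.4375, -0.5775, 0.2, -0.6685], [0.5, 0.5, -0.66, 0.2, -0.7639]]}}

```text
t: 0.93
eef_pos: [397.6, 353.5, 311.1]
ee_rot: [[-0.442, 0.897, -0.0], [0.897, 0.442, -0.0], [0.0, -0.0, -1.0]]
contact_force: [0.3, 0.6, -0.3]
gripper_width: 0.503
finger_force: 0.0
```

To row units: -0.33 m / 0.4 = -0.825, -0.297 m / 0.4 = -0.7425, -0.722 rad / 1.0472 = -0.6895.

Call:
{"method": "drive_tool", "body": {"moves": [[0.5, 0.0625, -0.0825, 0, -0.0764], [0.5, 0.125, -0.165, 0, -0.1528], [0.5, 0.1875, -0.2475, 0, -0.2292], [0.5, 0.25, -0.33, 0, -0.3056], [0.5, 0.3125, -0.4125, 0, -0.382], [0.5, 0.375, -0.495, 0, -0.4584], [0.5, 0.4375, -0.5775, 0, -0.5348], [0.5, 0.5, -0.66, 0, -0.6112], [0.5, 0.5625, -0.7425, 0, -0.6895], [0.5, 0.625, -0.825, 0, -0.6895]]}}

```text
t: 1.77
eef_pos: [647.6, 24.0, 310.9]
ee_rot: [[0.26, 0.966, -0.001], [0.966, -0.26, -0.0], [-0.0, -0.001, -1.0]]
contact_force: [0.1, 1.4, 0.2]
gripper_width: 0.501
finger_force: 0.0
```

To row units: -0.022 m / 0.4 = -0.055, -0.02 m / 0.4 = -0.05.

Call:
{"method": "drive_tool", "body": {"moves": [[0.5, 0.045, -0.055, 0, 0], [0.5, 0.045, -0.055, -0.05, 0], [0.5, 0.045, -0.055, -0.05, 0]]}}

```text
t: 2.02
eef_pos: [663.6, 1.2, 287.6]
ee_rot: [[0.259, 0.966, -0.006], [0.966, -0.26, -0.001], [-0.003, -0.005, -1.0]]
contact_force: [-0.8, 0.9, -0.5]
gripper_width: 0.502
finger_force: 0.0
```

Run:
```python
from h import *
from workcell import get_image,readout
print(readout.read_state()["eef_pos"])
a=get_image("scene")[60:235,220:400];b=get_image("wrist")
A=cv2.resize(a,None,fx=2.4,fy=2.4,interpolation=cv2.INTER_CUBIC)
o=np.zeros((420,800,3),np.uint8);o[:,:432]=A;o[:276,432:]=cv2.resize(b,(368,276))
cv2.imwrite("pics/c5.png",o)
```

```text
[663.61552908   1.20237902 287.56594417]
```

View pics/c5.png

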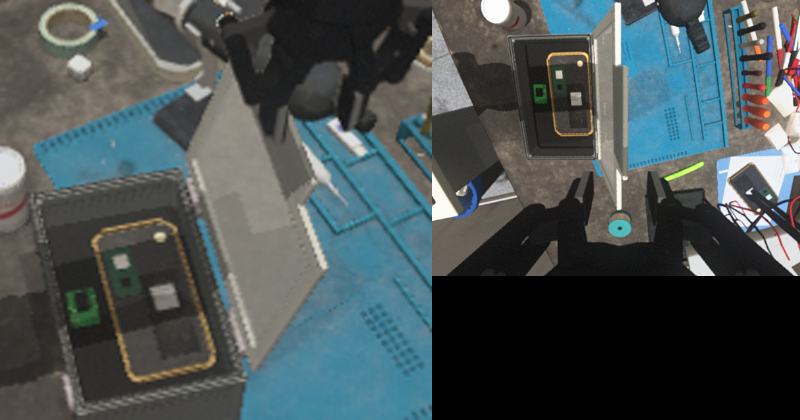

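The wrist view shows the lid edge between the two fingers (fingers at about x=585 and 655, tab edge at about 622). I lower over the edge.

To row units: -0.055 m / 0.4 = -0.1375, -0.04 m / 0.4 = -0.1.

Call:
{"method": "drive_tool", "body": {"moves": [[0.5, 0, 0, -0.025, 0], [0.5, 0, 0, -0.0625, 0], [0.5, 0, 0, -0.1, 0], [0.5, 0, 0, -0.1375, 0], [0.5, 0, 0, -0.1375, 0]]}}

```text
t: 2.53
eef_pos: [662.9, 5.4, 233.5]
ee_rot: [[0.254, 0.967, -0.005], [0.967, -0.254, 0.001], [-0.001, -0.005, -1.0]]
contact_force: [-0.5, -0.5, -0.6]
gripper_width: 0.499
finger_force: 0.0
```

To row units: -0.041 m / 0.4 = -0.1025, -0.035 m / 0.4 = -0.0875.

Call:
{"method": "drive_tool", "body": {"moves": [[0.5, -0.015, 0.004, 0, 0], [0.5, -0.03, 0.0075, 0, 0], [0.5, -0.0425, 0.0115, 0, 0], [0.5, -0.0575, 0.015, 0, 0], [0.5, -0.0725, 0.02, 0, 0], [0.5, -0.0875, 0.0238, 0, 0], [0.5, -0.1025, 0.0275, 0, 0], [0.4, -0.1025, 0.0275, 0, 0], [0.3, -0.1025, 0.0275, 0, 0], [0.2, -0.1025, 0.0275, 0, 0]], "newtons": 20}}

```text
t: 3.37
eef_pos: [624.0, 14.4, 236.3]
ee_rot: [[0.256, 0.967, 0.0], [0.967, -0.256, -0.0], [-0.0, 0.0, -1.0]]
contact_force: [-0.3, 0.2, -0.5]
gripper_width: 0.202
finger_force: 0.0
```

Call:
{"method": "drive_tool", "body": {"moves": [[0.2, 0, 0, 0, 0], [0.2, 0, 0, 0, 0]]}}

```text
t: 3.53
eef_pos: [624.1, 14.3, 236.2]
ee_rot: [[0.256, 0.967, -0.0], [0.967, -0.256, -0.0], [-0.0, -0.0, -1.0]]
contact_force: [0.2, 0.2, -0.3]
gripper_width: 0.201
finger_force: 0.1
```

Run:
```python
from h import *
from workcell import get_image,readout
s=readout.read_state();print(s["eef_pos"],s["contact_force"])
a=get_image("scene")[60:235,220:400];b=get_image("wrist")
A=cv2.resize(a,None,fx=2.4,fy=2.4,interpolation=cv2.INTER_CUBIC)
o=np.zeros((420,800,3),np.uint8);o[:,:432]=A;o[:276,432:]=cv2.resize(b,(368,276))
cv2.imwrite("pics/c6.png",o)
```

```text
[624.06333889  14.28876665 236.15478261] [ 0.15609761  0.20942524 -0.30079882]
```

View pics/c6.png

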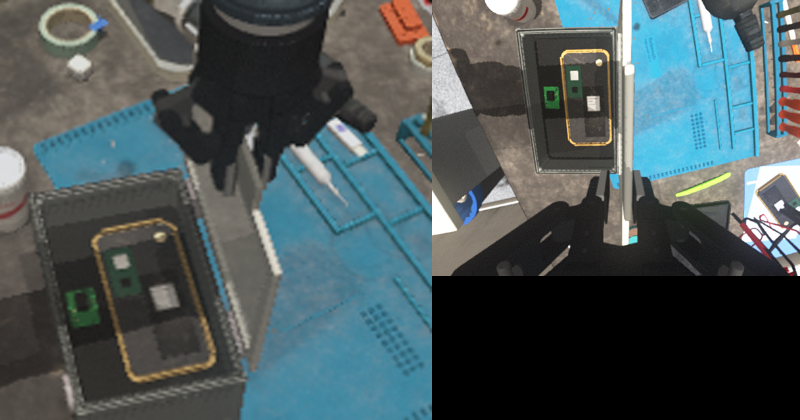

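The lid is now near upright between the fingers, lying on the back one. I carry on forward so it comes over onto the front finger.

To row units: -0.0483 m / 0.4 = -0.1208, 0.013 m / 0.4 = 0.0325.

Call:
{"method": "drive_tool", "body": {"moves": [[0.2, -0.012, 0.0033, 0, 0], [0.2, -0.0243, 0.0065, 0, 0], [0.2, -0.0363, 0.0098, 0, 0], [0.2, -0.0483, 0.013, 0, 0], [0.2, -0.0603, 0.0163, 0, 0], [0.2, -0.0725, 0.0195, 0, 0], [0.2, -0.0845, 0.0228, 0, 0], [0.2, -0.0965, 0.026, 0, 0], [0.2, -0.1088, 0.0293, 0, 0], [0.2, -0.1208, 0.0325, 0, 0]]}}

```text
t: 4.47
eef_pos: [575.1, 27.6, 236.3]
ee_rot: [[0.256, 0.967, -0.0], [0.967, -0.256, 0.0], [0.0, -0.0, -1.0]]
contact_force: [-0.8, -0.0, -0.5]
gripper_width: 0.203
finger_force: 0.1
```

Call:
{"method": "drive_tool", "body": {"moves": [[0.2, 0, 0, 0, 0], [0.2, 0, 0, 0, 0]]}}

```text
t: 4.63
eef_pos: [575.3, 27.6, 236.4]
ee_rot: [[0.256, 0.967, -0.0], [0.967, -0.256, 0.0], [0.0, -0.0, -1.0]]
contact_force: [-2.0, 0.2, 1.3]
gripper_width: 0.203
finger_force: 0.5
```

To row units: -0.0386 m / 0.4 = -0.0965, -0.02 m / 0.4 = -0.05.

Call:
{"method": "drive_tool", "body": {"moves": [[0.22, -0.0098, 0.0025, -0.0063, 0], [0.24, -0.0193, 0.0053, -0.0125, 0], [0.26, -0.029, 0.0078, -0.0188, 0], [0.28, -0.0385, 0.0105, -0.025, 0], [0.3, -0.0483, 0.013, -0.0313, 0], [0.32, -0.058, 0.0155, -0.0375, 0], [0.34, -0.0675, 0.0183, -0.0438, 0], [0.36, -0.0773, 0.0208, -0.05, 0], [0.38, -0.0868, 0.0235, -0.0563, 0], [0.4, -0.0965, 0.026, -0.0625, 0]]}}

```text
t: 5.47
eef_pos: [536.6, 38.0, 211.0]
ee_rot: [[0.256, 0.967, -0.0], [0.967, -0.256, -0.0], [-0.0, -0.0, -1.0]]
contact_force: [-1.1, -0.1, -0.4]
gripper_width: 0.401
finger_force: 0.3
```

Call:
{"method": "drive_tool", "body": {"moves": [[0.4, 0, 0, 0, 0], [0.4, 0, 0, 0, 0], [0.4, 0, 0, 0, 0]]}}

```text
t: 5.72
eef_pos: [536.9, 37.9, 211.4]
ee_rot: [[0.256, 0.967, -0.0], [0.967, -0.256, 0.0], [-0.0, -0.0, -1.0]]
contact_force: [-2.6, 0.6, 1.4]
gripper_width: 0.399
finger_force: 1.2
```

Run:
```python
from h import *
from workcell import get_image,readout
s=readout.read_state();print(s["eef_pos"],s["contact_force"])
a=get_image("scene")[60:235,220:400];b=get_image("wrist")
A=cv2.resize(a,None,fx=2.4,fy=2.4,interpolation=cv2.INTER_CUBIC)
o=np.zeros((420,800,3),np.uint8);o[:,:432]=A;o[:276,432:]=cv2.resize(b,(368,276))
cv2.imwrite("pics/c7.png",o)
```

```text
[536.86631826  37.89101662 211.38406855] [-2.6202868   0.63085117  1.41225813]
```

View pics/c7.png

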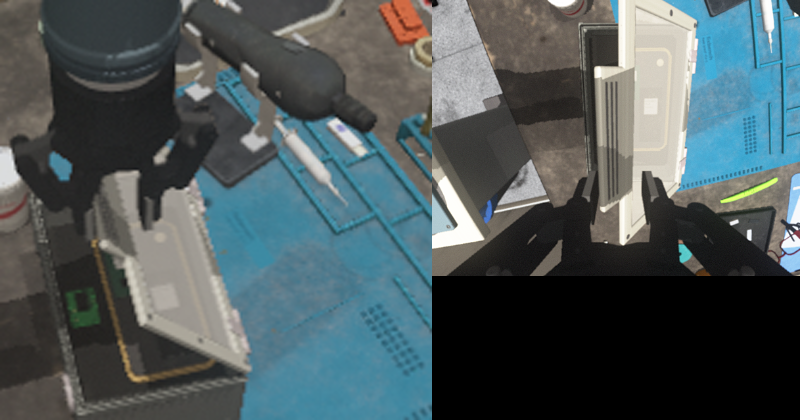

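The lid rests on the front finger at about 0.9 rad, with the tab's leading edge at the front finger near (597,180). I slide toward the tab's right end, so the back finger can later swing forward past the right of the tab.

To row units: -0.0145 m / 0.4 = -0.0363, -0.0039 m / 0.4 = -0.0098.

Call:
{"method": "drive_tool", "body": {"moves": [[0.42, -0.0025, -0.009, -0.005, 0], [0.44, -0.005, -0.018, -0.01, 0], [0.46, -0.0075, -0.0275, -0.015, 0], [0.48, -0.0098, -0.0363, -0.02, 0], [0.5, -0.0098, -0.0363, -0.02, 0], [0.5, -0.0098, -0.0363, -0.02, 0]]}}

```text
t: 6.32
eef_pos: [532.9, 22.5, 203.1]
ee_rot: [[0.257, 0.966, -0.0], [0.966, -0.257, -0.001], [-0.001, -0.0, -1.0]]
contact_force: [-1.6, 0.1, -0.7]
gripper_width: 0.499
finger_force: 0.6
```

Run:
```python
from workcell import readout
import numpy as np
s=readout.read_state();print(s["eef_pos"],s["joints"],s["contact_force"])
u=np.array([.966,-.259]);v=np.array([.259,.966])
for i,a in enumerate(np.linspace(0,np.pi/2,15)[1:]):
  f=min(1,(i+1)/7)*6
  d=28*(np.cos(a)-1)*u-28*np.sin(a)*v-f*u
  print(i+1,round(-a,3),(d/1000).round(4))
```

```text
[532.89009018  22.53108801 203.0841948 ] [-0.54033806  0.40883975  0.52740296  1.89838495 -0.25709589  0.90180974
 -0.14767758] [-1.61974118  0.0618836  -0.73592256]
1 -0.112 [-0.0018 -0.0028]
2 -0.224 [-0.0039 -0.0054]
3 -0.337 [-0.0064 -0.0079]
4 -0.449 [-0.0091 -0.0101]
5 -0.561 [-0.0121 -0.0122]
6 -0.673 [-0.0154 -0.0139]
7 -0.785 [-0.0188 -0.0154]
8 -0.898 [-0.0216 -0.0169]
9 -1.01 [-0.0246 -0.018 ]
10 -1.122 [-0.0276 -0.0187]
11 -1.234 [-0.0308 -0.0191]
12 -1.346 [-0.0339 -0.0192]
13 -1.459 [-0.037  -0.0189]
14 -1.571 [-0.0401 -0.0182]
```

To row units: -0.0101 m / 0.4 = -0.0253, -0.0091 m / 0.4 = -0.0228, -0.449 rad / 1.0472 = -0.4288.

Call:
{"method": "drive_tool", "body": {"moves": [[0.5, -0.0045, -0.007, 0, -0.107], [0.5, -0.0098, -0.0135, 0, -0.2139], [0.5, -0.016, -0.0198, 0, -0.3218], [0.5, -0.0228, -0.0253, 0, -0.4288]]}}

```text
t: 6.65
eef_pos: [524.1, 13.5, 203.4]
ee_rot: [[0.654, 0.756, 0.0], [0.756, -0.654, 0.0], [0.0, 0.0, -1.0]]
contact_force: [-1.4, 1.6, -0.3]
gripper_width: 0.501
finger_force: 0.5
```

To row units: -0.0125 m / 0.4 = -0.0313, -0.0097 m / 0.4 = -0.0243, -0.449 rad / 1.0472 = -0.4288.

Call:
{"method": "drive_tool", "body": {"moves": [[0.5, -0.0075, -0.0053, 0, -0.107], [0.5, -0.0158, -0.0095, 0, -0.2139], [0.5, -0.0243, -0.0133, 0, -0.3209], [0.5, -0.0313, -0.017, 0, -0.4288]]}}

```text
t: 6.98
eef_pos: [511.5, 6.7, 203.4]
ee_rot: [[0.918, 0.397, 0.0], [0.397, -0.918, 0.0], [0.0, -0.0, -1.0]]
contact_force: [-1.0, 1.2, 0.1]
gripper_width: 0.496
finger_force: 0.8
```

Run:
```python
from h import *
from workcell import get_image,readout
s=readout.read_state();print(s["eef_pos"],s["contact_force"])
a=get_image("scene")[60:235,220:400];b=get_image("wrist");c=get_image("top")[150:260,160:310]
A=cv2.resize(a,None,fx=2.4,fy=2.4,interpolation=cv2.INTER_CUBIC)
o=np.zeros((560,800,3),np.uint8);o[:420,:432]=A;o[:276,432:]=cv2.resize(b,(368,276));o[280:550,432:]=cv2.resize(c,(368,270))
cv2.imwrite("pics/c8.png",o)
```

```text
[511.45303512   6.69587564 203.39739947] [-1.01365557  1.22048016  0.07036147]
```

View pics/c8.png

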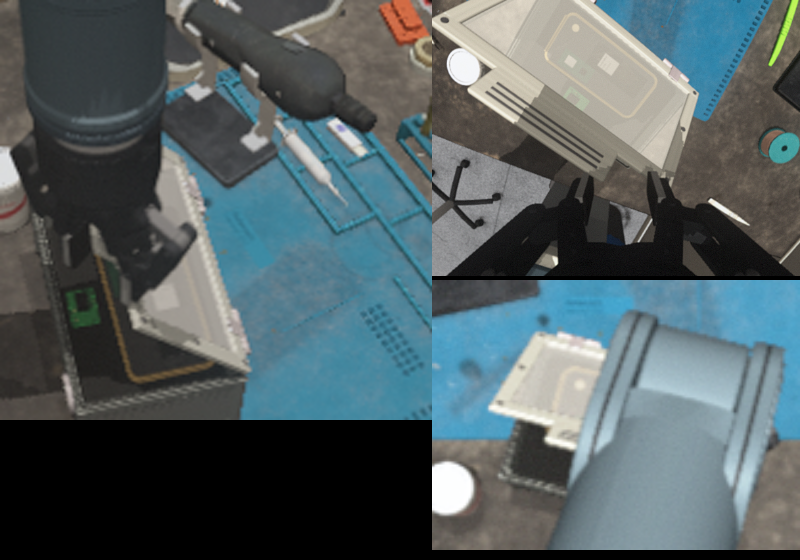

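The wrist view shows the front finger at (582,185) still carrying the tab near its right end (about (605,168)). The other finger, at (655,185), is above and passing the main frame edge. I finish the turn while shifting left a little.

To row units: -0.0165 m / 0.4 = -0.0413, -0.0138 m / 0.4 = -0.0345, -0.673 rad / 1.0472 = -0.6427.

Call:
{"method": "drive_tool", "body": {"moves": [[0.5, -0.0068, 0.0005, 0, -0.107], [0.5, -0.0133, 0.002, 0, -0.2139], [0.5, -0.0205, 0.004, 0, -0.3209], [0.5, -0.0275, 0.007, 0, -0.4288], [0.5, -0.0345, 0.011, 0, -0.5357], [0.5, -0.0413, 0.016, 0, -0.6427], [0.5, -0.0413, 0.016, 0, -0.6427], [0.5, -0.0413, 0.016, 0, -0.6427]]}}

```text
t: 7.8
eef_pos: [495.2, 13.0, 203.2]
ee_rot: [[0.968, -0.25, -0.0], [-0.25, -0.968, -0.0], [-0.0, 0.0, -1.0]]
contact_force: [-0.8, 1.1, -0.3]
gripper_width: 0.504
finger_force: 0.6
```

Run:
```python
from h import *
from workcell import get_image,readout
s=readout.read_state();print(s["eef_pos"],s["contact_force"])
a=get_image("scene")[60:235,220:400];b=get_image("wrist")
A=cv2.resize(a,None,fx=2.4,fy=2.4,interpolation=cv2.INTER_CUBIC)
o=np.zeros((420,800,3),np.uint8);o[:,:432]=A;o[:276,432:]=cv2.resize(b,(368,276))
cv2.imwrite("pics/c9.png",o)
```

```text
[495.16260302  13.01678093 203.23824489] [-0.8045859   1.07563439 -0.30481328]
```

View pics/c9.png

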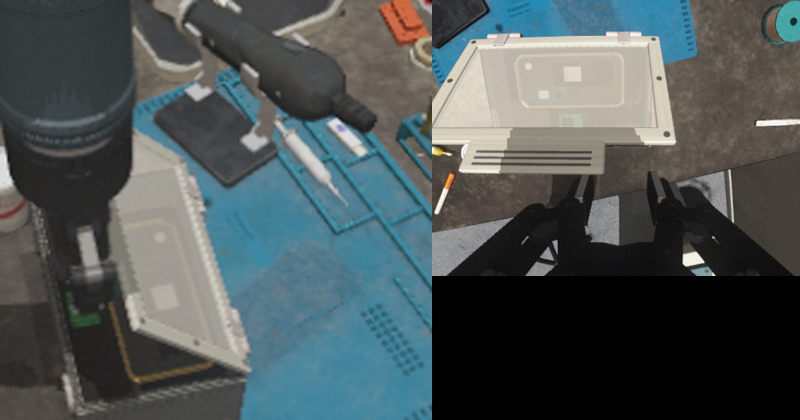

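The finger now lies flat against the tab edge, right of its middle, and both fingers are in front of the lid (θ about 0.86). I lower along the arc.

To row units: -0.046 m / 0.4 = -0.115, -0.0414 m / 0.4 = -0.1035.

Call:
{"method": "drive_tool", "body": {"moves": [[0.5, -0.0088, 0.0023, -0.0115, 0], [0.5, -0.0175, 0.0048, -0.023, 0], [0.5, -0.026, 0.007, -0.0345, 0], [0.5, -0.0348, 0.0095, -0.046, 0], [0.5, -0.0435, 0.0118, -0.0575, 0], [0.5, -0.0508, 0.0138, -0.069, 0], [0.5, -0.058, 0.0155, -0.0805, 0], [0.5, -0.0653, 0.0175, -0.092, 0], [0.5, -0.0725, 0.0193, -0.1035, 0], [0.5, -0.0795, 0.0213, -0.115, 0]]}}

```text
t: 8.73
eef_pos: [461.2, 21.8, 156.2]
ee_rot: [[0.967, -0.255, -0.003], [-0.255, -0.967, 0.001], [-0.003, 0.0, -1.0]]
contact_force: [-4.0, 1.3, 0.7]
gripper_width: 0.498
finger_force: 2.1
```

Call:
{"method": "drive_tool", "body": {"moves": [[0.5, 0, 0, 0, 0], [0.5, 0, 0, 0, 0]]}}

```text
t: 8.9
eef_pos: [461.6, 21.7, 156.6]
ee_rot: [[0.967, -0.255, -0.003], [-0.255, -0.967, 0.0], [-0.003, 0.0, -1.0]]
contact_force: [-5.7, 2.1, 2.3]
gripper_width: 0.502
finger_force: 3.3
```

To row units: 0.0205 m / 0.4 = 0.0513, 0.0202 m / 0.4 = 0.0505.

Call:
{"method": "drive_tool", "body": {"moves": [[0.5, 0.0005, 0.0088, -0.0025, 0], [0.5, 0.002, 0.0175, -0.0075, 0], [0.5, 0.004, 0.0263, -0.0125, 0], [0.5, 0.0058, 0.035, -0.0175, 0], [0.5, 0.008, 0.0438, -0.0225, 0], [0.5, 0.008, 0.0495, -0.025, 0], [0.5, 0.0055, 0.0505, -0.025, 0], [0.5, 0.003, 0.0513, -0.025, 0]]}}

```text
t: 9.57
eef_pos: [465.1, 41.5, 147.5]
ee_rot: [[0.967, -0.256, 0.002], [-0.256, -0.967, -0.001], [0.002, 0.0, -1.0]]
contact_force: [0.2, 0.0, 0.0]
gripper_width: 0.5
finger_force: 0.5
```

Call:
{"method": "drive_tool", "body": {"moves": [[0.5, 0, 0, 0, 0], [0.5, 0, 0, 0, 0]]}}

```text
t: 9.73
eef_pos: [464.9, 41.7, 147.6]
ee_rot: [[0.967, -0.256, 0.001], [-0.256, -0.967, -0.0], [0.001, -0.0, -1.0]]
contact_force: [-0.3, 0.5, -0.2]
gripper_width: 0.502
finger_force: 0.5
```

```bash
cat >> h.py <<'E'
from workcell import get_image,readout
U=np.array([.966,-.259,0]);V=np.array([.259,.966,0]);H=np.array([630.6,40.5,91.])
def proj(n,P):
    m=camera_model(n);return cv2.projectPoints(np.array([P],float),m["rvec"],m["tvec"],m["mtx"],m["D"])[0].ravel()
def hullpts(img):
    h=cv2.cvtColor(img,cv2.COLOR_BGR2HSV);m=((h[...,2]>165)&(h[...,1]<50)).astype(np.uint8)
    n,l,st,c=cv2.connectedComponentsWithStats(m)
    return [(st[i].tolist(),c[i].round(0).tolist()) for i in range(1,n) if st[i,4]>25]
E
python3 - <<'E'
from h import *
img=get_image("scene");s=readout.read_state();print(s["contact_force"],s["finger_force"])
cv2.imwrite("pics/s10.png",img)
old=cv2.resize(cv2.imread("pics/c9.png")[:,:432],(180,175),interpolation=cv2.INTER_AREA)
for th in(.0,.2,.4,.5,.6,.86):
  print(th,[proj("scene",H+U*(-140*np.cos(th)+3*np.sin(th))+V*v+np.array([0,0,140*np.sin(th)+3*np.cos(th)])).round(0).tolist() for v in(-110,110)])
for im,o in((old,(0,0)),(img[60:235,220:400],(0,0))):
  print([(a[0]+220,a[1]+60,a[2:],c) for a,c in hullpts(im)])
E
```

```text
[-1.22053355 -0.52831286 -0.9744876 ] 0.501209213398397
0.0 [[251.0, 232.0], [231.0, 139.0]]
0.2 [[252.0, 224.0], [232.0, 130.0]]
0.4 [[257.0, 217.0], [235.0, 121.0]]
0.5 [[260.0, 212.0], [238.0, 116.0]]
0.6 [[264.0, 208.0], [241.0, 111.0]]
0.86 [[278.0, 198.0], [253.0, 100.0]]
[(335, 63, [24, 12, 41], [127.0, 9.0]), (297, 95, [10, 6, 34], [82.0, 38.0]), (356, 109, [17, 16, 90], [145.0, 57.0]), (335, 110, [26, 31, 148], [128.0, 65.0]), (321, 115, [10, 7, 39], [105.0, 58.0]), (272, 116, [51, 98, 905], [80.0, 103.0]), (220, 121, [5, 18, 61], [1.0, 71.0]), (272, 151, [17, 5, 31], [60.0, 93.0]), (283, 178, [12, 11, 100], [68.0, 123.0]), (273, 182, [28, 23, 182], [64.0, 134.0])]
[(335, 64, [23, 11, 38], [126.0, 9.0]), (248, 83, [10, 7, 48], [33.0, 26.0]), (297, 95, [10, 6, 34], [82.0, 38.0]), (356, 109, [17, 16, 90], [144.0, 57.0]), (335, 110, [26, 31, 143], [128.0, 64.0]), (321, 116, [10, 6, 36], [105.0, 59.0]), (249, 118, [74, 98, 5024], [62.0, 110.0])]
```

Force and image agree: the lid is at about 0.5 rad and rides on the finger by friction. I continue down.

To row units: -0.0167 m / 0.4 = -0.0418, -0.0134 m / 0.4 = -0.0335.

Call:
{"method": "drive_tool", "body": {"moves": [[0.5, -0.0035, 0.001, -0.0083, 0], [0.5, -0.007, 0.002, -0.0168, 0], [0.5, -0.0105, 0.0028, -0.025, 0], [0.5, -0.014, 0.0038, -0.0335, 0], [0.5, -0.0175, 0.0048, -0.0418, 0]]}}

```text
t: 10.2
eef_pos: [457.2, 43.8, 130.1]
ee_rot: [[0.967, -0.256, -0.0], [-0.256, -0.967, -0.0], [-0.0, 0.0, -1.0]]
contact_force: [-0.7, 0.6, -1.7]
gripper_width: 0.499
finger_force: 0.5
```

Call:
{"method": "drive_tool", "body": {"moves": [[0.5, 0, 0, 0, 0]]}}

```text
t: 10.28
eef_pos: [456.6, 43.9, 129.8]
ee_rot: [[0.967, -0.256, -0.002], [-0.256, -0.967, -0.0], [-0.001, 0.001, -1.0]]
contact_force: [-1.7, 0.6, -1.8]
gripper_width: 0.501
finger_force: 0.8
```

Call:
{"method": "drive_tool", "body": {"moves": [[0.5, -0.0015, 0.0005, -0.0075, 0], [0.5, -0.0035, 0.001, -0.015, 0], [0.5, -0.0058, 0.0015, -0.023, 0], [0.5, -0.008, 0.0023, -0.031, 0], [0.5, -0.0105, 0.003, -0.039, 0]]}}

```text
t: 10.7
eef_pos: [452.4, 45.1, 114.4]
ee_rot: [[0.967, -0.256, -0.001], [-0.256, -0.967, 0.0], [-0.001, 0.0, -1.0]]
contact_force: [-5.0, 0.8, 0.2]
gripper_width: 0.503
finger_force: 2.3
```

Call:
{"method": "drive_tool", "body": {"moves": [[0.5, 0, 0, 0, 0]]}}

```text
t: 10.78
eef_pos: [452.4, 45.0, 114.3]
ee_rot: [[0.967, -0.256, -0.001], [-0.256, -0.967, -0.0], [-0.001, 0.001, -1.0]]
contact_force: [-4.4, 1.3, -0.3]
gripper_width: 0.504
finger_force: 2.5
```

Run:
```python
from h import *
img=get_image("scene");s=readout.read_state();print(s["eef_pos"],s["contact_force"],s["finger_force"])
print([(a[0]+220,a[1]+60,a[2:]) for a,c in hullpts(img[60:255,220:400]) if a[4]>1000])
```

```text
[452.4608643   45.00394641 114.54622766] [-6.19829803  1.31861001 -0.56828752] 2.7430282719433308
[(242, 127, [81, 94, 5710])]
```

To row units: -0.0164 m / 0.4 = -0.041, -0.0136 m / 0.4 = -0.034.

Call:
{"method": "drive_tool", "body": {"moves": [[0.5, -0.0023, 0.0005, -0.0068, 0], [0.5, -0.0043, 0.001, -0.0135, 0], [0.5, -0.006, 0.0015, -0.0205, 0], [0.5, -0.0075, 0.002, -0.0273, 0], [0.5, -0.0088, 0.0023, -0.034, 0], [0.5, -0.0098, 0.0025, -0.041, 0]]}}

```text
t: 11.33
eef_pos: [449.3, 45.9, 98.4]
ee_rot: [[0.967, -0.256, 0.0], [-0.256, -0.967, -0.0], [0.0, 0.0, -1.0]]
contact_force: [-4.1, 0.5, -0.0]
gripper_width: 0.499
finger_force: 2.1
```

Call:
{"method": "drive_tool", "body": {"moves": [[0.5, 0, 0, 0, 0]]}}

```text
t: 11.42
eef_pos: [449.3, 45.9, 98.2]
ee_rot: [[0.967, -0.256, -0.0], [-0.256, -0.967, -0.0], [-0.0, 0.0, -1.0]]
contact_force: [-4.2, 0.4, -1.3]
gripper_width: 0.503
finger_force: 2.0
```

To row units: -0.008 m / 0.4 = -0.02, -0.006 m / 0.4 = -0.015.

Call:
{"method": "drive_tool", "body": {"moves": [[0.5, -0.0013, 0.0003, -0.005, 0], [0.5, -0.0023, 0.0005, -0.01, 0], [0.5, -0.003, 0.0008, -0.015, 0], [0.5, -0.0035, 0.001, -0.02, 0]]}}

```text
t: 11.75
eef_pos: [448.3, 46.2, 90.5]
ee_rot: [[0.967, -0.256, 0.001], [-0.256, -0.967, -0.0], [0.001, 0.0, -1.0]]
contact_force: [-3.5, -0.5, -1.3]
gripper_width: 0.501
finger_force: 1.3
```

Call:
{"method": "drive_tool", "body": {"moves": [[0.5, 0, 0, 0, 0]]}}

```text
t: 11.83
eef_pos: [448.2, 46.2, 90.4]
ee_rot: [[0.967, -0.256, 0.001], [-0.256, -0.967, -0.0], [0.001, 0.0, -1.0]]
contact_force: [-2.5, -0.2, -1.0]
gripper_width: 0.501
finger_force: 1.2
```

Run:
```python
from h import *
img=get_image("scene");cv2.imwrite("pics/s11.png",img);s=readout.read_state();print(s["eef_pos"],s["contact_force"],s["finger_force"])
w=get_image("wrist");cv2.imwrite("pics/w11.png",w)
print([(a[0]+220,a[1]+60,a[2:]) for a,c in hullpts(img[60:255,220:400]) if a[4]>1000])
A=cv2.resize(img[90:250,210:370],(480,480),interpolation=cv2.INTER_CUBIC)
for th,col in((0,(0,0,255)),(.15,(0,255,0)),(.3,(255,0,0))):
  P=[proj("scene",H+U*(-140*np.cos(th)+3*np.sin(th))+V*v+np.array([0,0,140*np.sin(th)+3*np.cos(th)])) for v in(-110,110)]
  for p in P: cv2.circle(A,tuple(int(q) for q in ((p-[210,90])*3)),3,col,-1)
o=np.zeros((480,800,3),np.uint8);o[:,:480]=A;o[:240,480:]=cv2.resize(w,(320,240));cv2.imwrite("pics/c10.png",o)
```

```text
[448.26028617  46.23957218  90.51902968] [-2.20178052  0.24592818 -1.35184555] 1.1503084731521085
[(239, 127, [84, 100, 5942])]
```

View pics/c10.png

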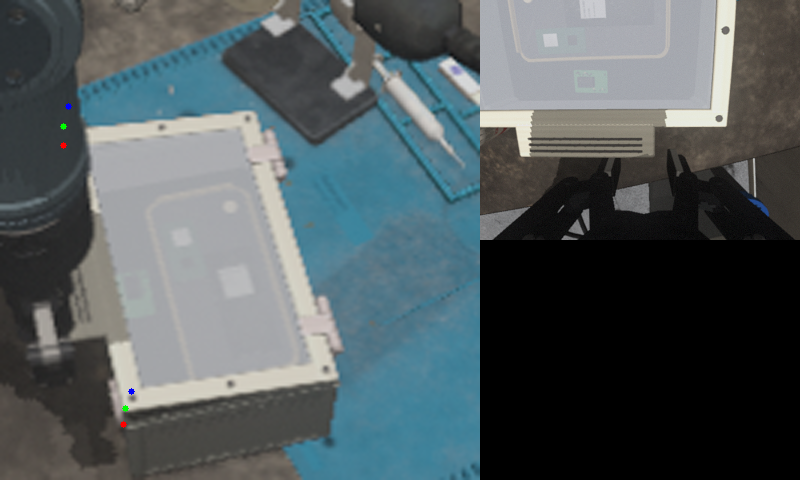

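The lid corner at (127,411) sits on the 0.15 rad mark, and the tab still rides on the finger. I continue the last part with a bit more preload.

To row units: -0.008 m / 0.4 = -0.02, -0.006 m / 0.4 = -0.015.

Call:
{"method": "drive_tool", "body": {"moves": [[0.5, 0, 0, -0.005, 0], [0.5, -0.0003, 0, -0.01, 0], [0.5, -0.0008, 0.0003, -0.015, 0], [0.5, -0.0013, 0.0003, -0.02, 0]]}}

```text
t: 12.27
eef_pos: [447.6, 46.4, 82.4]
ee_rot: [[0.967, -0.256, 0.0], [-0.256, -0.967, -0.0], [0.0, 0.0, -1.0]]
contact_force: [-2.2, -0.2, -1.2]
gripper_width: 0.499
finger_force: 1.0
```

Call:
{"method": "drive_tool", "body": {"moves": [[0.5, 0, 0, 0, 0]]}}

```text
t: 12.35
eef_pos: [447.5, 46.5, 82.3]
ee_rot: [[0.967, -0.256, 0.0], [-0.256, -0.967, -0.0], [0.0, 0.0, -1.0]]
contact_force: [-2.4, 0.3, -1.0]
gripper_width: 0.498
finger_force: 1.0
```

To row units: -0.008 m / 0.4 = -0.02, -0.006 m / 0.4 = -0.015.

Call:
{"method": "drive_tool", "body": {"moves": [[0.5, 0.0005, 0, -0.005, 0], [0.5, 0.0005, 0, -0.01, 0], [0.5, 0.0005, 0, -0.015, 0], [0.5, 0.0005, 0, -0.02, 0]]}}

```text
t: 12.68
eef_pos: [447.4, 46.5, 74.3]
ee_rot: [[0.967, -0.256, -0.001], [-0.256, -0.967, 0.0], [-0.001, 0.0, -1.0]]
contact_force: [-3.2, -0.8, -1.9]
gripper_width: 0.502
finger_force: 1.6
```

Call:
{"method": "drive_tool", "body": {"moves": [[0.5, 0, 0, 0, 0]]}}

```text
t: 12.77
eef_pos: [447.4, 46.5, 74.2]
ee_rot: [[0.967, -0.256, -0.001], [-0.256, -0.967, 0.0], [-0.001, 0.0, -1.0]]
contact_force: [-3.2, 0.3, -1.5]
gripper_width: 0.5
finger_force: 1.6
```

To row units: -0.005 m / 0.4 = -0.0125, -0.001 m / 0.4 = -0.0025.

Call:
{"method": "drive_tool", "body": {"moves": [[0.5, 0.0005, 0, -0.0025, 0], [0.5, 0.0005, 0, -0.005, 0], [0.5, 0.0005, 0, -0.0075, 0], [0.5, 0.0005, 0, -0.01, 0], [0.5, 0.0005, 0, -0.0125, 0]]}}

```text
t: 13.18
eef_pos: [447.6, 47.1, 69.7]
ee_rot: [[0.967, -0.256, -0.001], [-0.256, -0.967, 0.001], [-0.001, -0.001, -1.0]]
contact_force: [-5.8, 1.9, 3.5]
gripper_width: 0.502
finger_force: 2.8
```

To row units: -0.003 m / 0.4 = -0.0075, -0.001 m / 0.4 = -0.0025.

Call:
{"method": "drive_tool", "body": {"moves": [[0.5, 0, 0, -0.0025, 0], [0.5, 0, 0, -0.005, 0], [0.5, 0, 0, -0.0075, 0]]}}

```text
t: 13.43
eef_pos: [447.6, 47.1, 66.7]
ee_rot: [[0.967, -0.256, -0.001], [-0.256, -0.967, 0.001], [-0.001, -0.001, -1.0]]
contact_force: [-6.1, 2.4, 4.0]
gripper_width: 0.501
finger_force: 2.8
```

To row units: -0.002 m / 0.4 = -0.005, -0.001 m / 0.4 = -0.0025.

Call:
{"method": "drive_tool", "body": {"moves": [[0.5, 0, 0, -0.0025, 0], [0.5, 0, 0, -0.005, 0]]}}

```text
t: 13.6
eef_pos: [447.6, 47.1, 64.7]
ee_rot: [[0.967, -0.256, -0.001], [-0.256, -0.967, 0.001], [-0.001, -0.001, -1.0]]
contact_force: [-4.9, 2.6, 4.0]
gripper_width: 0.503
finger_force: 2.8
```

Run:
```python
from h import *
img=get_image("scene");cv2.imwrite("pics/s12.png",img);s=readout.read_state();print(s["eef_pos"],s["contact_force"],s["finger_force"])
print([(a[0]+220,a[1]+60,a[2:]) for a,c in hullpts(img[60:255,220:400]) if a[4]>1000])
```

```text
[447.5846637   47.15246362  64.56668022] [-4.33876872  1.94236159  2.52628295] 2.553536742925644
[(238, 127, [85, 104, 5976])]
```

Fz turned to a steady push-up while the finger slid down, so the lid is shut. I back the finger off forward.

To row units: 0.12 m / 0.4 = 0.3, 0.09 m / 0.4 = 0.225.

Call:
{"method": "drive_tool", "body": {"moves": [[0.5, -0.005, 0.0013, 0, 0], [0.5, -0.015, 0.004, 0, 0], [0.5, -0.03, 0.008, 0, 0], [0.5, -0.05, 0.0133, 0, 0], [0.5, -0.0625, 0.0168, 0, 0], [0.5, -0.0625, 0.0168, 0.025, 0], [0.5, -0.0625, 0.0168, 0.075, 0], [0.5, -0.0625, 0.0168, 0.15, 0], [0.5, -0.0625, 0.0168, 0.225, 0], [0.5, -0.0625, 0.0168, 0.3, 0]]}}

```text
t: 14.48
eef_pos: [421.9, 52.9, 185.5]
ee_rot: [[0.966, -0.257, -0.001], [-0.257, -0.966, -0.0], [-0.001, 0.001, -1.0]]
contact_force: [0.7, 0.1, 0.2]
gripper_width: 0.504
finger_force: 0.0
```

To row units: 0.02 m / 0.4 = 0.05.

Call:
{"method": "drive_tool", "body": {"moves": [[0.5, 0, 0, 0.05, 0], [0.5, 0, 0, 0.05, 0], [0.5, 0, 0, 0.05, 0], [0.5, 0, 0, 0.05, 0]]}}

```text
t: 14.82
eef_pos: [422.0, 53.5, 203.9]
ee_rot: [[0.967, -0.256, -0.001], [-0.256, -0.967, 0.0], [-0.001, -0.0, -1.0]]
contact_force: [-1.0, -0.1, -0.4]
gripper_width: 0.497
finger_force: 0.0
```

Run:
```python
from h import *
img=get_image("scene");s=readout.read_state();print(s["eef_pos"],s["contact_force"],np.abs(s["joint_vel"]).max())
print([(a[0]+220,a[1]+60,a[2:]) for a,c in hullpts(img[60:255,220:400]) if a[4]>1000])
old=cv2.imread("pics/s12.png");d=cv2.absdiff(img,old)[170:250,240:330].max(2);print((d>40).sum())
t0=cv2.imread("pics/t1.png");t=get_image("top")
for n,(x,y) in dict(pot=(166,235),spool=(385,207),tw=(388,276)).items(): print(n,(cv2.absdiff(t,t0)[y-18:y+18,x-28:x+28].max(2)>50).sum())
```

```text
[421.8276253   53.29024484 203.68274702] [ 0.02546851 -1.16685768 -0.45981975] 0.015016002622426196
[(231, 127, [92, 104, 6228])]
119
pot 118
spool 0
tw 0
```

```bash
python3 -c "
from workcell import ctrl
print(ctrl.finish_job())"
```

```text
the job is handed in; nothing more can be done
None
```

The job is handed in: I tipped the lid over, caught it on a finger and let it down until it was shut, as force and image readings showed. The spool and tweezers showed no change in the top view. The pot's patch changed a little, which I put down to the arm or its shadow, and I did not check further. I got no verdict back from the hand-in.

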